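Fetch the check weight from its latched case and set it on the balance

TASK

Get the balance ready for its check: swing the latch lever of the weight case right off the lid, open the lid fully so that it stands up by itself, then take out the larger of the two steel weights and set it gently down, upright, in the middle of the balance pan. Leave the latch and the lid open and the smaller weight where it is in the case, and do not disturb the bottles and glassware around.

Things in the scene. Friction and masses are not known exactly. Their poses are not given: they have to be found in the camera images.
- latch_post (a point): On the axis of the upright steel post at the latch lever's free end, for pushing or pinching: 14 mm thick, standing 36 mm up from the lever's flat top; the point is half-way up it, about 128 mm above the table, and moves with the lever. The lever is a flat bar, 18 mm wide, 8 mm thick, turning level 4 mm above the lid; the post is 105 mm from the pivot.
- latch_pivot (a point): Point on the lever's vertical pivot axis at the height of latch_post (the lever lies below it). The pivot stands on a bracket at the middle of the case's +y side, 22 mm outside its wall. Fixed to the case; its axes are the case's.
- latch (a joint): Latch lever angle, rad. 0: straight across the lid, pointing from the pivot to the case's -y, holding the lid down. Grows as the post swings to the case's front (-x), clockwise from above; at 1.57 it points to -x, beside the case, clear of the lid; stop at 1.75. Starts at 0 to 0.25; stays where left (under 1 N at the post). The lid is free above about 1.4.
- lid (a joint): Angle of the lid, rad. 0 shut, 1.57 standing upright, stop at 1.75. It turns about the far (+x) top edge of the case; its stiff hinge holds it at whatever angle it is left (about 2 to 4 N at the bar to move it).
- lid_bar (a point): Centre of the round level bar handle in front of the lid: 12 mm thick, 110 mm long along the case's y, its axis 42 mm out from the lid's front edge, joined to the lid by an arm at each end (middle 94 mm free; clear gap of 36 mm between bar and case). About 91 mm above the table when shut. Moves with the lid, 182 mm from the hinge axis.
- lid_hinge (a point): A point on the lid's hinge axis (parallel to the case's y), half-way along it, at the lid's mid thickness: about 91 mm above the table. The lid is 140 mm (x) by 230 mm (y), 12 mm thick.
- case: Grey plastic weight case, fixed; 140 mm (x) by 230 mm (y), walls 85 mm high, 5 mm thick. Origin: centre of underside; x points from the front (bar) to the hinge, y to the latch pivot's side. A dark foam insert inside, top 19 mm above the table, has two wells 42 mm wide, 8 mm deep at x -5, y +50 and -50 mm: one holds the larger weight, the other the smaller, either way round.
- weight_mid (a point): Centre (half-way up) of the larger weight, a steel cylinder with a knob on top, 0.5 kg: body 38 mm thick and 48 mm high, then a narrow neck and a knob 24 mm thick; 66 mm high in all, so the point is 33 mm above its foot. It stands upright in one well, hidden until the lid is open, its foot 11 mm above the table. z is up when upright.
- small_weight_mid (a point): Centre (half-way up) of the smaller weight, of the same shape, 0.2 kg: body 28 mm in diameter and 34 mm high, 49 mm high in all. It stands in the other well.
- pan (a point): Centre of the top face of the balance's square steel pan, 140 mm (x) by 150 mm (y), 76 mm above the table; z up. The white balance (about 245 by 170 mm) is fixed to the table, with its lower display part to the pan's -x side, on the other side of the table's middle from the case.
- dropper: Small brown dropper bottle, 34 mm wide, 85 mm high, behind the gap between case and balance. A bystander: leave alone. Origin: centre of its underside.
- cylinder: Glass measuring cylinder on a 60 mm foot, 134 mm high, at the back. A bystander: leave alone. Origin: centre of its underside.
- flask: Conical glass flask, 84 mm wide, 124 mm high, at the left. A bystander: leave alone. Origin: centre of its underside.
- spatula: Steel spatula, 190 mm long, lying flat at the right. A bystander: leave alone. Origin: about the middle of the tool, on the table.
- dish: White weighing dish, 80 mm wide, 20 mm high, at the right. A bystander: leave alone. Origin: centre of its underside.
- weight: The larger weight (as weight_mid), origin at the centre of its foot.
- balance: The balance (as under pan), origin at the centre of its underside, 45 mm to the pan centre's -x side; 245 mm (x) by 170 mm (y), display part 34 mm high.

How it is judged:
By the outcome, as a careful person would: the job done as asked, in the order asked, and still so for the second after the job is handed in, with the robot touching nothing.
It also fails if it takes over 72 s, if anything falls off the work surface, if the arm or the gripper's body presses on something with over 40 N, if the wrist force passes 120 N, or if a joint passes its speed limit or range.

ROBOT

A 7-joint arm with a two-finger parallel gripper is mounted at the origin on the work surface. World frame = base frame: x ahead of the robot, y to its left, z up, the work surface at z = 0. Lengths are in m, angles in rad, forces in N, time in s.
With the tool pointing down it reaches from about 0.425 to 0.95 m from the base axis. Payload 16.7 kg.
Tool frame: the origin (TCP) lies at the very end of the fingers, on their centre line; the grasp point (between the pads) lies 19 mm behind it; z points along the fingers, y is the line along which they close (so a half turn about z gives the same grasp; the last joint's range is limited). The gripper opens to 94 mm and grips with 3 to 60 N. Pads are 16 mm wide; open, the fingers measure 119 mm over their backs; the gripper's body (75 mm by 177 mm) begins 78 mm behind the grasp point.
Start: joints at [1.079, 0.426, 0.074, 1.606, -0.034, 1.111, -0.067], TCP at [0.227, -0.636, 0.205] pointing down, gripper open.
Joint ranges: [-2.85, 2.85], [-0.5, 2.14], [-1.23, 1.37], [0.21, 2.46], [-1.02, 4.16], [0.16, 2.05], [-2.73, 2.73]. Speed limits (rad/s): [1.89, 1.89, 2.39, 2.39, 3.01, 3.01, 3.01].

INTERFACE

Orientations are given as a unit quaternion [x, y, z, w].
In Python, from station import manip, imaging, finder gives the robot as it stands.
- The arm moves only by the tool send_rows, never from a script. Its argument "commands" is a list of rows, each a list of 7 numbers: the shift along the tool's x, y, z in m, then the turn, a rotation vector about the tool's x, y, z in units of 8 degrees (1.0 is 8 degrees), then the opening, from 0 (shut) to 1 (fully open). In form: [[x, y, z, wx, wy, wz, jaw], ...]. A call has 1 to 20 rows; each row shifts and turns the commanded pose from where the row before left it, along the tool's axes as they then stand; what a row does not reach is not made up. A row lasts 1/10 s, in which the tool goes at most 50 mm and 8.59 degrees, less where a joint would pass 70% of its speed; a pose out of reach is approached as far as the arm can. A call is refused whole if a number of a shift passes 0.05 or a number of a turn 1, either way. A call with a gripper value outside its range is refused whole. The fingers move at their own pace and stop on an object; "squeeze" is the grip in N (left out, the last holds). Time passes only in rows, so rows that do not move let the fingers close. It gives the time, the measured TCP pose, the force, the opening and the grip force at its end, in the units of the state.
- manip.observe(): the state, without advancing time (a new reading comes with each control period).
- imaging.camera(name): name is "side" or "top"; returns a dict with "color" (384x512x3 uint8, red, green, blue), "mtx" (3x3 intrinsics, pixels), "position" and "orientation" of the camera in the world. Camera axes: x right, y up, looking along -z (the intrinsics and any distortion apply to the point x, -y, -z); pixel columns grow to the right and rows downward; lengths in m; the calibration is good to about 2 mm. A picture is of the moment at which its call begins. There is no depth.
- manip.finish_job(): hands the job in; it is judged then, once.
Trained networks look in a picture, given as the dict that the camera call returned (one of the last four; its "shot" number tells which), for a name from the list of things; names that differ only in an ending like _2 or _b are one class to them, and where a whole thing is asked for, a point or a joint stands for the part that bears it (a point fixed in the world has none). Each returns a list of dicts, best first, with "conf" (0 to 1); they miss things now and then, are a little off and sometimes report something else, mostly with a low value. They report only what shows in the picture. A call takes as long as a camera call.
- finder.cut_out(query, picture): "region" (384x512 bool, what is visible of it) and "rect" ([centre column, centre row, width, height] in pixels, round what is visible of it).
- finder.spot_point(query, picture): "position" ([column, row] in pixels: a listed point, or the origin of a listed thing).
The state is a dict: "t": time; "joints": joint angles; "joint_vel": joint speeds; "joint_efforts": joint torques, N m; "tcp_pos": TCP position; "tcp_rot": TCP orientation; "contact_force": force on the tool from outside, world axes, zero at the start; "ft_torque": the same for the moment, N m; "width": opening from 0.0 (shut) to 1.0 (fully open); "finger_force": force on a finger pad.
Only numpy, scipy, OpenCV 4.12 (cv2) and the standard library are available. Lean on these libraries where they do the work, as an engineer would, in place of code of your own. Each camera call takes 0.05 s, during which the arm holds its last target. There are 200 camera calls.

## Working session

There is one attempt and no reset: what is moved stays moved. The work goes in short steps, Python scripts to look and compute and a tool call to move; the robot and the scene stay as the last step left them, time stands still between calls to the robot, and variables do not carry over. Pictures are saved under pics/ and viewed, at most 10 in all, crops included, and the job is handed in when it is done.

Besides the shell and the picture viewer there is one more tool, called as a command line: name --pt "numbers of a row" for each row, then --argument value for the rest. send_rows: Moves the arm, as the interface text tells. Its arguments: {"type":"object","properties":{"commands":{"type":"array","items":{"type":"array","items":{"type":"number"}}},"squeeze":{"type":"number"}},"required":["commands"]}

```bash
mkdir -p pics; cat > h.py <<'E'
import numpy as np, cv2
from scipy.spatial.transform import Rotation as R
from scipy.optimize import least_squares
from station import manip, imaging, finder
def ray(p,px):
    u=cv2.undistortPoints(np.array([[px]],float),p['mtx'],p.get('dist')).ravel()
    d=R.from_quat(p['orientation']).as_matrix()@np.array([u[0],-u[1],-1.])
    return np.array(p['position']),d/np.linalg.norm(d)
def atz(p,px,z):
    o,d=ray(p,px); return o+d*(z-o[2])/d[2]
def tri(rs):
    A=0;b=0
    for o,d in rs:
        M=np.eye(3)-np.outer(d,d);A=A+M;b=b+M@o
    return np.linalg.solve(A,b)
def look(names,zs):
    P={n:imaging.camera(n) for n in('side','top')}
    for q in names:
        rs=[]
        for c in P:
            f=finder.spot_point(q,P[c])
            if f:
                rs.append(ray(P[c],f[0]['position']))
                print(q,c,np.round(f[0]['position']),round(f[0]['conf'],2),'atz',atz(P[c],f[0]['position'],zs[q]).round(4) if q in zs else '')
        if len(rs)==2: print('   tri',tri(rs).round(4))
    return P
def save(p,n): cv2.imwrite('pics/'+n+'.png',p['color'][:,:,::-1])
def st():
    s=manip.observe(); print('t',s['t'],'tcp',np.round(s['tcp_pos'],4),'q',np.round(s['joints'],2),'w',s['width'],'F',np.round(s['contact_force'],1)); M=R.from_quat(s['tcp_rot']).as_matrix(); print(M.round(3)); return s
E
python3 - <<'E'
from h import *
st()
P=look(['latch_post','latch_pivot','lid_bar','lid_hinge','case','pan','balance','dropper','cylinder','flask','spatula','dish'],dict(latch_post=.128,latch_pivot=.128,lid_bar=.091,lid_hinge=.091,case=0,pan=.076,balance=0,dropper=0,cylinder=0,flask=0,spatula=0,dish=0))
print({k:v for k,v in P['side'].items() if k not in('color',)})
im=np.hstack([P['side']['color'],P['top']['color']]);cv2.imwrite('pics/a.png',cv2.resize(im,(800,300),interpolation=cv2.INTER_AREA)[:,:,::-1])
E
```

```text
t 0.0 tcp [ 0.2267 -0.6353  0.2048] q [ 1.08  0.43  0.07  1.61 -0.03  1.11 -0.07] w 1.000817438143374 F [ 0.1 -0.1  0.5]
[[ 0.942  0.336 -0.001]
 [ 0.336 -0.942  0.001]
 [-0.    -0.001 -1.   ]]
latch_post side [229. 222.] 0.79 atz [0.5547 0.2089 0.128 ]
latch_post top [199. 205.] 0.52 atz [0.5481 0.2157 0.128 ]
   tri [0.5472 0.2149 0.1352]
latch_pivot side [195. 234.] 0.61 atz [0.5795 0.3062 0.128 ]
latch_pivot top [170. 197.] 0.65 atz [0.5733 0.3078 0.128 ]
   tri [0.5739 0.3082 0.1318]
lid_bar side [262. 247.] 0.74 atz [0.4463 0.1871 0.091 ]
lid_bar top [209. 233.] 0.79 atz [0.4633 0.1862 0.091 ]
   tri [0.4587 0.1833 0.083 ]
lid_hinge side [219. 218.] 0.87 atz [0.6299 0.1827 0.091 ]
lid_hinge top [214. 180.] 0.75 atz [0.6358 0.1769 0.091 ]
   tri [0.637  0.1774 0.0845]
case side [236. 250.] 0.87 atz [0.5643 0.1752 0.    ]
case top [213. 204.] 0.69 atz [0.5745 0.1883 0.    ]
   tri [0.5672 0.1828 0.0054]
pan side [307. 181.] 0.85 atz [ 0.59   -0.1875  0.076 ]
pan top [400. 197.] 0.72 atz [ 0.5832 -0.4341  0.076 ]
   tri [ 0.6711 -0.4301 -0.0662]
balance side [318. 208.] 0.87 atz [
[... 369 characters left out ...]
5 0.    ]
flask top [123. 202.] 0.61 atz [0.5817 0.4981 0.    ]
   tri [0.5812 0.4973 0.0021]
spatula side [372. 181.] 0.76 atz [ 0.4906 -0.4712  0.    ]
spatula top [404. 228.] 0.96 atz [ 0.4891 -0.4632  0.    ]
   tri [ 0.4873 -0.4619  0.0056]
dish side [346. 172.] 0.5 atz [ 0.6006 -0.4547  0.    ]
dish top [398. 198.] 0.74 atz [ 0.5937 -0.4488  0.    ]
   tri [ 0.5938 -0.4461  0.0061]
{'mtx': array([[413.76981273,   0.        , 262.74255385],
       [  0.        , 413.76981273, 190.59726637],
       [  0.        ,   0.        ,   1.        ]]), 'position': array([-0.14674702,  0.81091603,  0.82950669]), 'orientation': array([-0.17379017,  0.44560088,  0.81288264, -0.33235318]), 'shot': 1}
```

View pics/a.png

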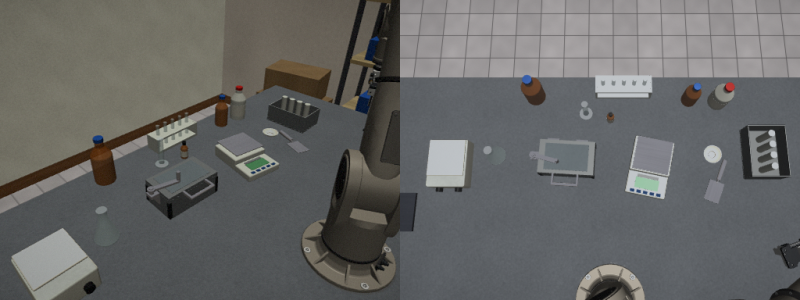

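The side view shows the case left of centre (about 235,235 at full scale) with the lever lying across the lid. The balance is at about 310,195. In the top view the case is at about (213,203) and the balance at (320,210), turned by roughly 10°. The network's top-view "pan" at (400,197) is really the dish, so I'll reject it. Next I'll fit the case and balance poses jointly.

```bash
cat >> h.py <<'E'
def proj(p,X):
    M=R.from_quat(p['orientation']).as_matrix(); c=M.T@(np.asarray(X)-np.array(p['position']))
    v=p['mtx']@np.array([c[0],-c[1],-c[2]]); return v[:2]/v[2]
def fit(P,model,x0):
    obs=[]
    for n in model(x0):
        for c in P:
            f=finder.spot_point(n,P[c])
            if f and f[0]['conf']>.3: obs.append((n,P[c],np.array(f[0]['position']),c))
    fun=lambda x:np.concatenate([proj(p,model(x)[n])-u for n,p,u,c in obs])
    s=least_squares(fun,x0,loss='soft_l1',f_scale=1.5,x_scale=[.01,.01]+[.1]*(len(x0)-2))
    for o,r in zip(obs,fun(s.x).reshape(-1,2)): print(o[0],o[3],r.round(1))
    return s.x
def rz(a,v): return R.from_euler('z',a).apply(v)
def casem(x):
    T=lambda v:rz(x[2],v)+np.array([x[0],x[1],0]); th=x[3]
    return dict(case=T([0,0,0]),latch_pivot=T([0,.137,.128]),latch_post=T([-.105*np.sin(th),.137-.105*np.cos(th),.128]),lid_bar=T([-.112,0,.091]),lid_hinge=T([.07,0,.091]))
E
python3 - <<'E'
from h import *
P={n:imaging.camera(n) for n in('side','top')}
x=fit(P,casem,[.567,.18,0,.2]);print('case',x.round(4)); 
for k,v in casem(x).items(): print(k,v.round(4))
for n,z in(('case',.09),('balance',.04)):
  for c in P:
    f=finder.cut_out(n,P[c])
    if f:
      q=cv2.findContours(f[0]['region'].astype(np.uint8),0,2)[0];q=max(q,key=cv2.contourArea)
      w=np.array([atz(P[c],t[0].astype(float),z)[:2] for t in q],np.float32)
      print(n,c,f[0]['conf'],cv2.minAreaRect(w))
p=P['top']['color'];cv2.imwrite('pics/b.png',cv2.resize(p[140:270,150:360],(800,495),interpolation=cv2.INTER_CUBIC)[:,:,::-1])
E
```

```text
case side [-0.2  1.5]
case top [-0.2 -1. ]
latch_pivot side [ 0.6 -0.9]
latch_pivot top [-3.9 -1.4]
latch_post side [0.6 0.9]
latch_post top [ 1.6 -0.4]
lid_bar side [1.2 1.5]
lid_bar top [0.2 1.7]
lid_hinge side [-1.9 -3.7]
lid_hinge top [ 0.1 -0. ]
case [ 0.5682  0.1815 -0.0892  0.1962]
case [0.5682 0.1815 0.    ]
latch_pivot [0.5804 0.3179 0.128 ]
latch_post [0.5508 0.2172 0.128 ]
lid_bar [0.4566 0.1914 0.091 ]
lid_hinge [0.6379 0.1752 0.091 ]
case side 0.75 ((0.5388354659080505, 0.20405462384223938), (0.28968602418899536, 0.22575433552265167), 86.65027618408203)
case top 0.89 ((0.5480396151542664, 0.19571316242218018), (0.27620553970336914, 0.1970793604850769), 88.39314270019531)
balance side 0.71 ((0.5421460270881653, -0.17123448848724365), (0.23012156784534454, 0.31944605708122253), 77.92190551757812)
balance top 0.92 ((0.5357470512390137, -0.1728975474834442), (0.1744801551103592, 0.2559521198272705), 78.42970275878906)
```

View pics/b.png

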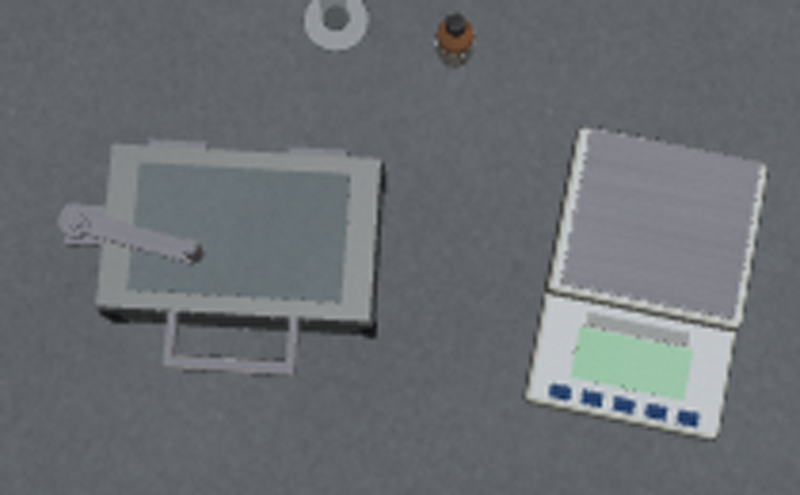

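The crop shows the lid's corners at about (112,143), (382,158), (375,322) and (97,305). The post top is at (193,252) and the bar runs from (168,367) to (293,373). The pan's corners are at (583,128), (767,163), (742,325) and (552,290). I'll turn these into positions.

```bash
python3 - <<'E'
from h import *
p=imaging.camera('top'); f=lambda c,z:atz(p,[150+c[0]/3.81-.4,140+c[1]/3.81-.4],z)[:2]
L=np.array([f(c,.097) for c in((112,143),(382,158),(375,322),(97,305))]);print('lid',L.round(3).tolist(),L.mean(0).round(4))
for e in(L[1]-L[0],L[2]-L[3],L[3]-L[0],L[2]-L[1]):print(np.linalg.norm(e).round(3),np.degrees(np.arctan2(e[1],e[0])).round(1))
print('post',f((193,252),.146),'pivot',f((77,222),.112),'bar',f((168,367),.093),f((293,373),.093))
Q=np.array([f(c,.076) for c in((583,128),(767,163),(742,325),(552,290))]);print('pan',Q.mean(0))
for e in(Q[1]-Q[0],Q[2]-Q[3],Q[3]-Q[0],Q[2]-Q[1]):print(np.linalg.norm(e).round(3),np.degrees(np.arctan2(e[1],e[0])).round(1))
E
```

```text
lid [[0.645, 0.289], [0.632, 0.058], [0.492, 0.063], [0.506, 0.296]] [0.5685 0.1764]
0.231 -93.2
0.233 -93.5
0.139 177.1
0.14 178.0
post [0.54244741 0.2097511 ] pivot [0.57352921 0.3123126 ] bar [0.45438449 0.235243  ] [0.44945282 0.13112382]
pan [ 0.57732315 -0.18084053]
0.161 -101.1
0.163 -100.5
0.145 168.4
0.143 169.1
```

send_rows --pt "0.0348 -0.0326 0 0 0 0 1" --pt "0.0348 -0.0326 0 0 0 0 1" --pt "0.0348 -0.0326 0 0 0 0 1" --pt "0.0348 -0.0326 0 0 0 0 1" --pt "0.0348 -0.0326 0 0 0 0 1" --pt "0.0348 -0.0326 0 0 0 0 1" --pt "0.0348 -0.0326 0 0 0 0 1" --pt "0.0348 -0.0326 0 0 0 0 1" --pt "0.0348 -0.0326 0 0 0 0 1" --pt "0.0348 -0.0326 0 0 0 0 1" --pt "0.0234 -0.0366 0 0 0 0 0.5" --pt "0.0234 -0.0366 0 0 0 0 0.5" --pt "0.0234 -0.0366 0 0 0 0 0.5" --pt "0.0234 -0.0366 0 0 0 0 0.5" --pt "0.0234 -0.0366 0 0 0 0 0.5" --pt "0.0234 -0.0366 0 0 0 0 0.5" --pt "0.0234 -0.0366 0 0 0 0 0.5" --pt "0.0234 -0.0366 0 0 0 0 0.5" --pt "0.0234 -0.0366 0 0 0 0 0.5" --pt "0.0234 -0.0366 0 0 0 0 0.5"

```text
t: 4.15
tcp_pos: [0.5427, 0.2133, 0.2057]
tcp_rot: [0.985, 0.17, 0.0, 0.0]
contact_force: [0.2, -1.5, 0.8]
width: 0.502
finger_force: 0.0
```

send_rows --pt "0 0 0 0 0 -1 0.5" --pt "0 0 0 0 0 -1 0.5" --pt "0 0 0 0 0 -1 0.5" --pt "0 0 0 0 0 -1 0.5" --pt "0 0 0 0 0 -1 0.5" --pt "0 0 0 0 0 -1 0.5" --pt "0 0 0 0 0 -0.8 0.5" --pt "0 0 0 0 0 0 0.5"

```text
t: 4.95
tcp_pos: [0.5425, 0.2115, 0.2055]
tcp_rot: [0.798, 0.603, 0.0, -0.0]
contact_force: [-0.7, -0.9, -0.3]
width: 0.498
finger_force: 0.0
```

```bash
python3 -c "
from h import *
st()"
```

```text
t 4.95 tcp [0.5425 0.2115 0.2055] q [ 0.05  0.34 -0.65  1.79  0.23  1.09 -0.96] w 0.4982476843430754 F [-0.7 -0.9 -0.3]
[[ 0.273  0.962 -0.   ]
 [ 0.962 -0.273  0.   ]
 [ 0.    -0.    -1.   ]]
```

send_rows --pt "0 0 0.043 0 0 0 0.5" --pt "0 0 0.042 0 0 0 0.5" --pt "0 0 0 0 0 0 0.1" --pt "0 0 0 0 0 0 0.1" --pt "0 0 0 0 0 0 0.1" --pt "0 0 0 0 0 0 0.1" --squeeze 5

```text
t: 5.55
tcp_pos: [0.5435, 0.2122, 0.1226]
tcp_rot: [0.799, 0.602, 0.001, 0.0]
contact_force: [1.0, 0.0, 0.5]
width: 0.2
finger_force: 0.3
```

```bash
python3 - <<'E'
from h import *
st()
P={n:imaging.camera(n) for n in('side','top')}
cv2.imwrite('pics/c.png',np.hstack([cv2.resize(P['side']['color'][150:300,150:300],(400,400)),cv2.resize(P['top']['color'][140:260,150:270],(400,400))])[:,:,::-1])
E
```

```text
t 5.55 tcp [0.5435 0.2122 0.1226] q [ 0.01  0.43 -0.62  1.86  0.31  0.94 -1.03] w 0.20009645768897596 F [1.  0.  0.5]
[[ 0.276  0.961  0.003]
 [ 0.961 -0.276  0.001]
 [ 0.002  0.002 -1.   ]]
```

View pics/c.png

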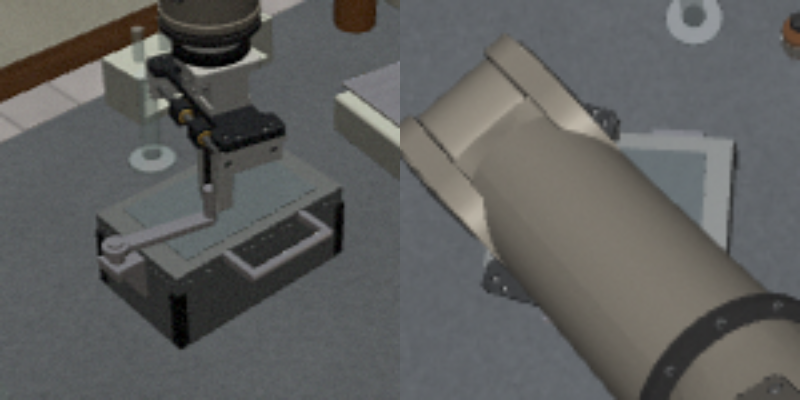

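The fingers straddle the post (about (210,200) in the left half), clear of the lid. Now I'll swing it along its arc.

send_rows --pt "0 0 0 0 0 0 0.1" --pt "0.0004 -0.009 0 0 0 0.61 0.1" --pt "0.0004 -0.009 0 0 0 0.61 0.1" --pt "0.0004 -0.009 0 0 0 0.61 0.1" --pt "0.0004 -0.009 0 0 0 0.61 0.1" --pt "0.0004 -0.009 0 0 0 0.61 0.1" --pt "0.0004 -0.009 0 0 0 0.61 0.1" --pt "0.0004 -0.009 0 0 0 0.61 0.1"

```text
t: 6.45
tcp_pos: [0.4915, 0.247, 0.1219]
tcp_rot: [0.941, 0.339, 0.002, -0.001]
contact_force: [6.0, 4.9, 0.2]
width: 0.148
finger_force: 5.0
```

```bash
python3 -c "
from h import *
st()"
```

```text
t 6.45 tcp [0.4915 0.247  0.1219] q [-0.15  0.36 -0.52  1.94  0.23  0.89 -1.67] w 0.14772390205712393 F [6.  4.9 0.2]
[[ 0.77   0.638  0.003]
 [ 0.638 -0.77   0.002]
 [ 0.004  0.    -1.   ]]
```

send_rows --pt "0.0012 -0.009 0 0 0 0.61 0.1" --pt "0.001 -0.009 0 0 0 0.61 0.1" --pt "0.0008 -0.009 0 0 0 0.61 0.1" --pt "0.0006 -0.009 0 0 0 0.61 0.1" --pt "0.0004 -0.009 0 0 0 0.61 0.1" --pt "0.0004 -0.009 0 0 0 0.61 0.1" --pt "0.0004 -0.009 0 0 0 0.61 0.1" --pt "0.0004 -0.009 0 0 0 0.61 0.1" --pt "0.0002 -0.005 0 0 0 0.3 0.1" --pt "0 0 0 0 0 0 0.1"

```text
t: 7.45
tcp_pos: [0.4672, 0.3194, 0.1214]
tcp_rot: [1.0, -0.014, 0.0, -0.0]
contact_force: [-5.1, 0.6, 6.5]
width: 0.145
finger_force: 5.0
```

```bash
python3 -c "
from h import *
s=st();d=np.array(s['tcp_pos'])[:2]-[.576,.3133];print(np.hypot(*d),np.arctan2(-d[0],-d[1])-.055)"
```

```text
t 7.45 tcp [0.4672 0.3194 0.1214] q [-0.39  0.37 -0.4   1.91  0.18  0.89 -2.47] w 0.14502168522527562 F [-5.1  0.6  6.5]
[[ 1.    -0.028  0.   ]
 [-0.028 -1.     0.001]
 [ 0.    -0.001 -1.   ]]
0.10900937189627202 1.5721767975678418
```

send_rows --pt "0 -0.003 0 0 0 0 0.1" --pt "0 -0.002 0 0 0 0 0.1" --pt "0 0 0 0 0 0 0.4" --pt "0 0 0 0 0 0 0.4" --pt "0 0 -0.02 0 0 0 0.4" --pt "0 0 -0.04 0 0 0 0.4" --pt "0 0 -0.03 0 0 0 0.3" --pt "-0.002 0.035 0 0 0 0 0.3" --pt "-0.002 0.035 0 0 0 0 0.3" --pt "-0.002 0.035 0 0 0 0 0.3" --pt "-0.001 0.036 0 0 0 0 0.3"

```text
t: 8.55
tcp_pos: [0.4567, 0.1808, 0.2106]
tcp_rot: [1.0, -0.014, 0.0, -0.0]
contact_force: [-0.1, 1.3, -0.3]
width: 0.3
finger_force: 0.0
```

send_rows --pt "0 0 0 0 0 -1 0.3" --pt "0 0 0 0 0 -1 0.3" --pt "0 0 0 0 0 -1 0.3" --pt "0 0 0 0 0 -1 0.3" --pt "0 0 0 0 0 -1 0.3" --pt "0 0 0 0 0 -1 0.3" --pt "0 0 0 0 0 -1 0.3" --pt "0 0 0 0 0 -1 0.3" --pt "0 0 0 0 0 -1 0.3" --pt "0 0 0 0 0 -1 0.3" --pt "0 0 0 0 0 -1 0.3" --pt "0 0 0 0 0 0 0.3"

```text
t: 9.75
tcp_pos: [0.457, 0.182, 0.2105]
tcp_rot: [0.728, 0.686, 0.0, 0.0]
contact_force: [-0.7, -0.2, 0.3]
width: 0.3
finger_force: 0.0
```

```bash
python3 - <<'E'
from h import *
st()
P=look(['latch_post','lid_bar'],dict(latch_post=.128,lid_bar=.091))
cv2.imwrite('pics/d.png',np.hstack([cv2.resize(P['side']['color'][150:300,150:300],(400,400)),cv2.resize(P['top']['color'][140:260,150:270],(400,400))])[:,:,::-1])
E
```

```text
t 9.75 tcp [0.457  0.182  0.2105] q [-0.04  0.16 -0.51  1.97  0.09  1.03 -0.65] w 0.2999879021183767 F [-0.7 -0.2  0.3]
[[ 0.06   0.998  0.   ]
 [ 0.998 -0.06   0.   ]
 [ 0.     0.    -1.   ]]
latch_post side [218. 257.] 0.69 atz [0.4676 0.3241 0.128 ]
latch_post top [213. 205.] 0.74 atz [0.5472 0.1733 0.128 ]
   tri [ 0.589   0.2042 -0.0306]
lid_bar side [263. 245.] 0.89 atz [0.4497 0.1781 0.091 ]
```

View pics/d.png

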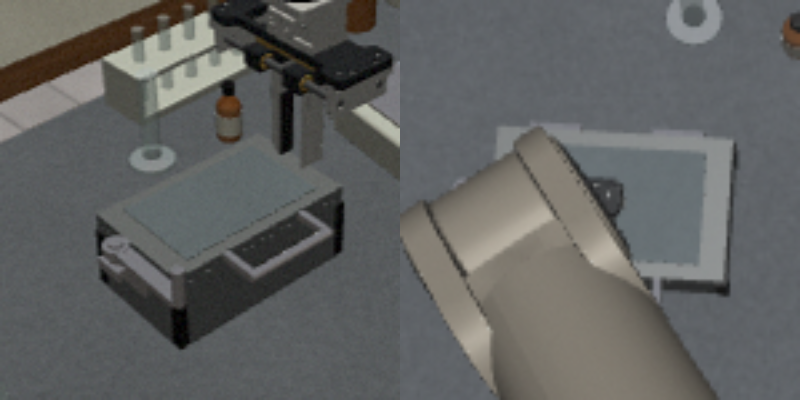

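The lever now lies beside the case, with the post at about (.468,.324). I'll go down over the bar.

send_rows --pt "0 -0.002 0.04 0 0 0 0.4" --pt "0 0 0.04 0 0 0 0.4" --pt "0 0 0.015 0 0 0 0.4" --pt "0 0 0.015 0 0 0 0.4" --pt "0 0 0.014 0 0 0 0.4" --pt "0 0 0.013 0 0 0 0.4" --pt "0 0 0 0 0 0 0.05" --pt "0 0 0 0 0 0 0.05" --pt "0 0 0 0 0 0 0.05" --pt "0 0 0 0 0 0 0.05" --pt "0 0 0 0 0 0 0.05" --pt "0 0 0 0 0 0 0.05" --squeeze 12

```text
t: 11.25
tcp_pos: [0.4585, 0.1827, 0.0751]
tcp_rot: [0.729, 0.684, 0.003, 0.001]
contact_force: [15.6, -3.1, -4.1]
width: 0.123
finger_force: 12.0
```

```bash
python3 -c "
from h import *
st()"
```

```text
t 11.25 tcp [0.4585 0.1827 0.0751] q [-0.1   0.34 -0.47  2.1   0.23  0.74 -0.79] w 0.12291841325696726 F [15.6 -3.1 -4.1]
[[ 0.063  0.998  0.006]
 [ 0.998 -0.063  0.002]
 [ 0.002  0.006 -1.   ]]
```

send_rows --pt "0 0.0035 0 0 0 0 0.05" --pt "0 0.0007 -0.0159 0 0 0 0.05" --pt "0 0.0021 -0.0157 0 0 0 0.05" --pt "0 0.0034 -0.0155 0 0 0 0.05" --pt "0 0.0048 -0.0151 0 0 0 0.05" --pt "0 0.0061 -0.0147 0 0 0 0.05" --pt "0 0.0073 -0.0141 0 0 0 0.05" --pt "0 0 0 0 0 0 0.05" --squeeze 20

```text
t: 12.05
tcp_pos: [0.4892, 0.1807, 0.1673]
tcp_rot: [0.73, 0.684, 0.005, 0.003]
contact_force: [34.8, 1.6, -23.9]
width: 0.122
finger_force: 20.0
```

```bash
python3 -c "
from h import *
st()
p=imaging.camera('side');cv2.imwrite('pics/e.png',cv2.resize(p['color'][100:300,100:350],(625,500))[:,:,::-1])"
```

```text
t 12.05 tcp [0.4892 0.1807 0.1673] q [-0.05  0.25 -0.49  1.97  0.15  0.94 -0.68] w 0.12196941816955507 F [ 34.8   1.6 -23.9]
[[ 0.064  0.998  0.011]
 [ 0.998 -0.064  0.003]
 [ 0.004  0.011 -1.   ]]
```

View pics/e.png

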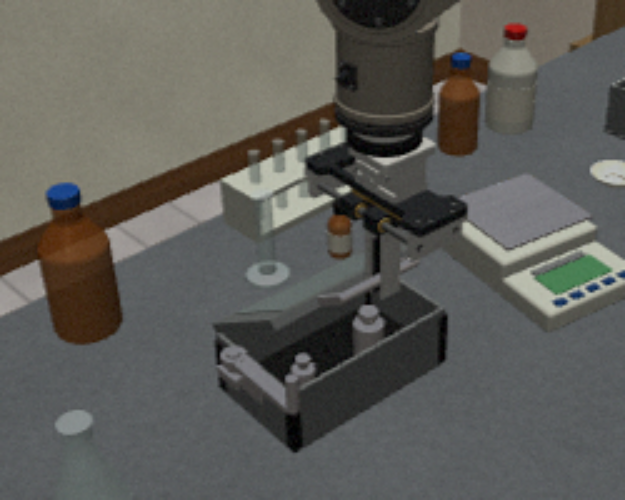

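The lid is lifting and the bar is held (about (345,297)). The larger weight stands in the far (-y) well. Force is building up along the radius, so I'll relax inward.

send_rows --pt "0 0.004 0.002 0 0 0 0.05" --pt "0 0.003 0.0015 0 0 0 0.05" --pt "0 0 0 0 0 0 0.05"

```text
t: 12.4
tcp_pos: [0.4857, 0.1808, 0.1606]
tcp_rot: [0.728, 0.685, -0.003, -0.002]
contact_force: [-25.4, 0.6, 13.8]
width: 0.121
finger_force: 20.0
```

send_rows --pt "0 -0.0026 -0.0014 0 0 0 0.05" --pt "0 0.0085 -0.0134 0 0 0 0.05" --pt "0 0.0097 -0.0126 0 0 0 0.05" --pt "0 0 0 0 0 0 0.05" --squeeze 9

```text
t: 12.8
tcp_pos: [0.5065, 0.1795, 0.1899]
tcp_rot: [0.729, 0.685, 0.001, 0.0]
contact_force: [-3.3, 0.0, 3.0]
width: 0.124
finger_force: 9.0
```

send_rows --pt "0 0.0107 -0.0117 0 0 0 0.05" --pt "0 0.0117 -0.0107 0 0 0 0.05" --pt "0 0.0126 -0.0097 0 0 0 0.05" --pt "0 0.0134 -0.0085 0 0 0 0.05" --pt "0 0 0 0 0 0 0.05"

```text
t: 13.3
tcp_pos: [0.5548, 0.1766, 0.2294]
tcp_rot: [0.729, 0.685, 0.001, 0.0]
contact_force: [-0.4, 0.6, 2.0]
width: 0.126
finger_force: 9.0
```

send_rows --pt "0 0.0141 -0.0073 0 0 0 0.05" --pt "0 0.0147 -0.0061 0 0 0 0.05" --pt "0 0.0151 -0.0048 0 0 0 0.05" --pt "0 0.0155 -0.0034 0 0 0 0.05" --pt "0 0.0157 -0.0021 0 0 0 0.05" --pt "0 0.0159 -0.0007 0 0 0 0.05" --pt "0 0.0159 0.0007 0 0 0 0.05" --pt "0 0 0 0 0 0 0.05"

```text
t: 14.1
tcp_pos: [0.6612, 0.1698, 0.2521]
tcp_rot: [0.729, 0.685, 0.0, -0.0]
contact_force: [2.2, -0.2, 1.2]
width: 0.124
finger_force: 9.0
```

```bash
python3 -c "
from h import *
st()
p=imaging.camera('side');cv2.imwrite('pics/f.png',cv2.resize(p['color'][100:300,100:350],(625,500))[:,:,::-1])"
```

```text
t 14.1 tcp [0.6612 0.1698 0.2521] q [-0.04  0.44 -0.43  1.51  0.19  1.24 -0.56] w 0.12401689411206877 F [ 2.2 -0.2  1.2]
[[ 0.063  0.998  0.   ]
 [ 0.998 -0.063  0.001]
 [ 0.001  0.    -1.   ]]
```

View pics/f.png

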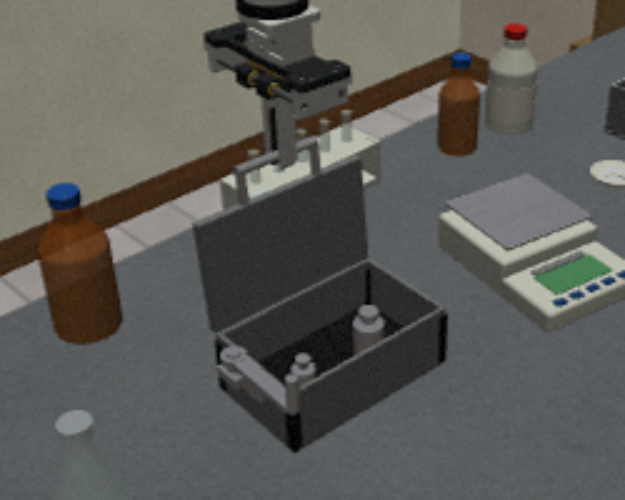

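The lid stands just past upright (about (285,250)). The small weight is at about (300,375) and the larger at (368,335). I'll release the bar, retreat and turn the tool.

send_rows --pt "0 0 0 0 0 0 0.4" --pt "0 0 0 0 0 0 0.4" --pt "0 0 0 0 0 0 0.4" --pt "0 0 -0.02 0 0 0 0.4" --pt "0 0 -0.04 0 0 0 0.4" --pt "-0.01 0 -0.02 0 0 0 0.5" --pt "-0.044 -0.022 0 0 0 0 0.65" --pt "-0.044 -0.022 0 0 0 0 0.65" --pt "-0.044 -0.022 0 0 0 0 0.65" --pt "-0.044 -0.022 0 0 0 0 0.65"

```text
t: 15.15
tcp_pos: [0.5594, -0.012, 0.3327]
tcp_rot: [0.729, 0.685, 0.0, 0.0]
contact_force: [0.4, -0.1, 0.2]
width: 0.65
finger_force: 0.0
```

send_rows --pt "0 0 0 0 0 -1 0.65" --pt "0 0 0 0 0 -1 0.65" --pt "0 0 0 0 0 -1 0.65" --pt "0 0 0 0 0 -1 0.65" --pt "0 0 0 0 0 -1 0.65" --pt "0 0 0 0 0 -1 0.65" --pt "0 0 0 0 0 -1 0.65" --pt "0 0 0 0 0 -1 0.65" --pt "0 0 0 0 0 -1 0.65" --pt "0 0 0 0 0 -1 0.65" --pt "0 0 0 0 0 -1 0.65" --pt "0 0 0 0 0 -0.3 0.65" --pt "0 0 0 0 0 0 0.65"

```text
t: 16.45
tcp_pos: [0.5606, -0.0105, 0.3327]
tcp_rot: [0.027, 1.0, -0.0, -0.0]
contact_force: [0.6, 0.7, 0.1]
width: 0.646
finger_force: 0.0
```

```bash
python3 - <<'E'
from h import *
st()
P=look(['weight_mid','small_weight_mid','lid_bar','latch_post'],dict(weight_mid=.044,small_weight_mid=.0355,latch_post=.128,lid_bar=.272))
cv2.imwrite('pics/g.png',np.hstack([cv2.resize(P['side']['color'][150:300,150:300],(400,400)),cv2.resize(P['top']['color'][140:260,150:270],(400,400))])[:,:,::-1])
E
```

```text
t 16.45 tcp [ 0.5606 -0.0105  0.3327] q [ 0.38  0.19 -0.55  1.67  0.1   1.31  1.33] w 0.6462848173303443 F [0.6 0.7 0.1]
[[-0.999  0.055 -0.   ]
 [ 0.055  0.999 -0.   ]
 [ 0.    -0.    -1.   ]]
weight_mid side [245. 235.] 0.64 atz [0.5588 0.1414 0.044 ]
weight_mid top [230. 202.] 0.44 atz [0.5706 0.1271 0.044 ]
   tri [0.5732 0.1281 0.0283]
small_weight_mid side [318. 208.] 0.67 atz [ 0.4962 -0.1346  0.0355]
small_weight_mid top [200. 203.] 0.64 atz [0.571  0.2263 0.0355]
   tri [0.4324 0.1458 0.256 ]
lid_bar side [210. 161.] 0.69 atz [0.6555 0.1804 0.272 ]
lid_bar top [206. 154.] 0.76 atz [0.6719 0.1792 0.272 ]
   tri [0.6691 0.1762 0.2668]
latch_post side [220. 256.] 0.63 atz [0.4676 0.3172 0.128 ]
latch_post top [164. 230.] 0.61 atz [0.4692 0.3231 0.128 ]
   tri [0.467  0.3207 0.1313]
```

View pics/g.png

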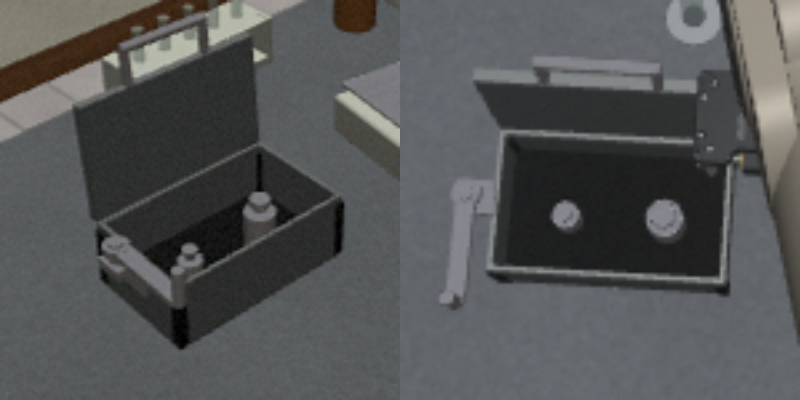

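The weights, lid and lever are clear in both views. The large weight's knob is at (260,200) in the left half and (663,215) in the right. I'll refine its position from those.

```bash
python3 - <<'E'
from h import *
P={n:imaging.camera(n) for n in('side','top')}
a=[150+260/2.667-.3,150+200/2.667-.3];b=[150+263/3.333-.35,140+215/3.333-.35]
print(atz(P['side'],a,.073),atz(P['top'],b,.075),tri([ray(P['side'],a),ray(P['top'],b)]))
f=finder.cut_out('weight',P['top'])
for r in f[:2]:
  print(r['conf'],r['rect'],atz(P['top'],r['rect'][:2],.06))
E
```

```text
[0.56255016 0.1296421  0.073     ] [0.55967504 0.12772346 0.075     ] [0.56126602 0.12882917 0.07284551]
```

send_rows --pt "0.002 0.0345 0 0 0 0 0.65" --pt "0.002 0.0345 0 0 0 0 0.65" --pt "0.002 0.0345 0 0 0 0 0.65" --pt "0.0015 0.0345 0 0 0 0 0.65" --pt "0 0 0.045 0 0 0 0.65" --pt "0 0 0.045 0 0 0 0.65" --pt "0 0 0.045 0 0 0 0.65" --pt "0 0 0.045 0 0 0 0.65" --pt "0 0 0 0 0 0 0.65"

```text
t: 18.0
tcp_pos: [0.5581, 0.1266, 0.1478]
tcp_rot: [0.027, 1.0, -0.001, -0.004]
contact_force: [-1.1, 0.8, 0.5]
width: 0.652
finger_force: 0.0
```

send_rows --pt "0 0 0.03 0 0 0 0.65" --pt "0 0 0.03 0 0 0 0.65" --pt "0 0 0.03 0 0 0 0.65" --pt "0 0 0.02 0 0 0 0.65" --pt "0 0 0.012 0 0 0 0.65" --pt "0 0 0 0 0 0 0.65" --pt "0 0 0 0 0 0 0.65"

```text
t: 18.7
tcp_pos: [0.5621, 0.1281, 0.0322]
tcp_rot: [0.028, 1.0, 0.0, 0.001]
contact_force: [-0.3, 0.3, 0.7]
width: 0.651
finger_force: 0.0
```

Now I'll grip the body.

send_rows --pt "0 0 0 0 0 0 0.3" --pt "0 0 0 0 0 0 0.3" --pt "0 0 0 0 0 0 0.3" --pt "0 0 0 0 0 0 0.3" --pt "0 0 0 0 0 0 0.3" --pt "0 0 0 0 0 0 0.3" --squeeze 25

```text
t: 19.3
tcp_pos: [0.5619, 0.1286, 0.0316]
tcp_rot: [0.027, 1.0, 0.001, 0.001]
contact_force: [0.5, 3.0, 7.9]
width: 0.397
finger_force: 25.0
```

send_rows --pt "0 0 -0.01 0 0 0 0.3" --pt "0 0 -0.02 0 0 0 0.3" --pt "0 0 -0.03 0 0 0 0.3" --pt "0 0 -0.04 0 0 0 0.3" --pt "0 0 -0.03 0 0 0 0.3" --pt "0 0 0 0 0 0 0.3" --pt "-0.0032 -0.0308 0 0 0 0 0.3" --pt "-0.0032 -0.0308 0 0 0 0 0.3" --pt "-0.0032 -0.0308 0 0 0 0 0.3" --pt "-0.0032 -0.0308 0 0 0 0 0.3" --pt "-0.0032 -0.0308 0 0 0 0 0.3" --pt "-0.0032 -0.0308 0 0 0 0 0.3" --pt "-0.0032 -0.0308 0 0 0 0 0.3" --pt "-0.0031 -0.0308 0 0 0 0 0.3" --pt "-0.003 -0.0308 0 0 0 0 0.3" --pt "-0.003 -0.0308 0 0 0 0 0.3" --pt "0 0 0 0 0 0 0.3" --pt "0 0 0 0 0 0 0.3"

```text
t: 21.1
tcp_pos: [0.5745, -0.1821, 0.1591]
tcp_rot: [0.028, 1.0, 0.0, -0.001]
contact_force: [0.2, 0.9, -4.6]
width: 0.398
finger_force: 25.0
```

```bash
python3 - <<'E'
from h import *
st()
P=look(['weight_mid','pan','balance'],dict(pan=.076,balance=0,weight_mid=.174))
for c in P:
    f=finder.cut_out('pan',P[c]); print(c,[(round(r['conf'],2),np.round(r['rect'])) for r in f[:2]])
cv2.imwrite('pics/i.png',np.hstack([cv2.resize(P['side']['color'][110:260,230:380],(400,400)),cv2.resize(P['top']['color'][140:260,260:380],(400,400))])[:,:,::-1])
E
```

```text
t 21.1 tcp [ 0.5745 -0.1821  0.1591] q [ 0.59  0.4  -0.5   1.79  0.22  1.01  1.52] w 0.3975649469111233 F [ 0.2  0.9 -4.6]
[[-0.998  0.057 -0.002]
 [ 0.057  0.998  0.001]
 [ 0.002  0.001 -1.   ]]
weight_mid side [310. 160.] 0.48 atz [ 0.5739 -0.1733  0.174 ]
weight_mid top [326. 194.] 0.52 atz [ 0.5757 -0.1778  0.174 ]
   tri [ 0.5767 -0.1779  0.1711]
pan side [306. 183.] 0.79 atz [ 0.5853 -0.1735  0.076 ]
pan top [325. 196.] 0.94 atz [ 0.5867 -0.1877  0.076 ]
   tri [ 0.5914 -0.1873  0.0666]
balance side [317. 207.] 0.57 atz [ 0.5301 -0.1768  0.    ]
balance top [318. 215.] 0.88 atz [ 0.5345 -0.1721  0.    ]
   tri [ 0.5316 -0.1735  0.0015]
side [(0.85, array([316., 202.,  80.,  61.]))]
top [(0.61, array([313., 212.,  52.,  76.]))]
```

View pics/i.png

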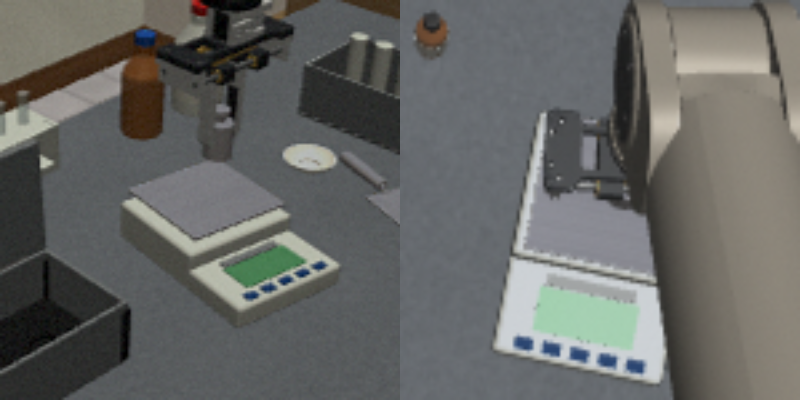

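The weight is held upright above the pan; in the side view the pan's corners are at (132,195), (205,163), (284,205) and (205,237). That puts the pan centre at about (.579,-.179). Now I'll lower it gently.

send_rows --pt "-0.004 0.002 0.015 0 0 0 0.3" --pt "0 0 0.015 0 0 0 0.3" --pt "0 0 0.012 0 0 0 0.3" --pt "0 0 0.008 0 0 0 0.3" --pt "0 0 0.004 0 0 0 0.3" --pt "0 0 0.003 0 0 0 0.3" --pt "0 0 0 0 0 0 0.3" --pt "0 0 0 0 0 0 0.3"

```text
t: 22.4
tcp_pos: [0.5799, -0.1798, 0.1041]
tcp_rot: [0.028, 1.0, -0.0, 0.0]
contact_force: [-0.0, 0.2, -5.4]
width: 0.396
finger_force: 25.0
```

send_rows --pt "0 0 0.002 0 0 0 0.3" --pt "0 0 0.001 0 0 0 0.3" --pt "0 0 0.001 0 0 0 0.3" --pt "0 0 0.001 0 0 0 0.3" --pt "0 0 0.001 0 0 0 0.3" --pt "0 0 0 0 0 0 0.3" --pt "0 0 0 0 0 0 0.3"

```text
t: 23.1
tcp_pos: [0.5797, -0.1798, 0.0977]
tcp_rot: [0.028, 1.0, 0.0, 0.0]
contact_force: [-0.6, -1.2, -4.8]
width: 0.398
finger_force: 25.0
```

send_rows --pt "0 0 0.001 0 0 0 0.3" --pt "0 0 0 0 0 0 0.3" --pt "0 0 0 0 0 0 0.3"

```text
t: 23.4
tcp_pos: [0.5797, -0.1798, 0.0967]
tcp_rot: [0.028, 1.0, 0.0, 0.0]
contact_force: [-0.1, -0.1, -4.4]
width: 0.401
finger_force: 25.0
```

send_rows --pt "0 0 0.001 0 0 0 0.3" --pt "0 0 0 0 0 0 0.3" --pt "0 0 0 0 0 0 0.3"

```text
t: 23.7
tcp_pos: [0.5799, -0.1798, 0.0966]
tcp_rot: [0.028, 1.0, -0.0, 0.0]
contact_force: [-6.4, 1.1, 9.9]
width: 0.398
finger_force: 25.0
```

It has touched down, with the force reversed to +10 N. I'll release and retreat straight up.

send_rows --pt "0 0 -0.0007 0 0 0 0.4" --pt "0 0 0 0 0 0 0.42" --pt "0 0 0 0 0 0 0.45" --pt "0 0 0 0 0 0 0.55" --pt "0 0 0 0 0 0 0.65" --pt "0 0 0 0 0 0 0.65" --pt "0 0 -0.01 0 0 0 0.65" --pt "0 0 -0.03 0 0 0 0.65" --pt "0 0 -0.04 0 0 0 0.65" --pt "0 0 -0.04 0 0 0 0.65" --pt "0 0 -0.03 0 0 0 0.65" --pt "0.02 0.04 0 0 0 0 0.65" --pt "0.02 0.04 0 0 0 0 0.65" --pt "0.02 0.04 0 0 0 0 0.65" --pt "0 0.04 0 0 0 0 0.65" --pt "0 0 0 0 0 0 0.65" --squeeze 4

```text
t: 25.3
tcp_pos: [0.5284, -0.0113, 0.2479]
tcp_rot: [0.024, 1.0, 0.0, 0.001]
contact_force: [0.1, 0.2, 0.9]
width: 0.65
finger_force: 0.0
```

```bash
python3 - <<'E'
from h import *
st()
P=look(['weight_mid','pan','weight','lid_bar','latch_post'],dict(pan=.076,weight=.076,weight_mid=.109,lid_bar=.272,latch_post=.128))
cv2.imwrite('pics/j.png',np.hstack([cv2.resize(P['side']['color'][110:310,150:350],(400,400)),cv2.resize(P['top']['color'][140:260,260:380],(400,400))])[:,:,::-1])
E
```

```text
t 25.3 tcp [ 0.5284 -0.0113  0.2479] q [ 0.45  0.2  -0.62  1.85  0.13  1.13  1.3 ] w 0.6495173602216061 F [0.1 0.2 0.9]
[[-0.999  0.049  0.002]
 [ 0.049  0.999  0.001]
 [-0.002  0.001 -1.   ]]
weight_mid side [310. 175.] 0.53 atz [ 0.5762 -0.1846  0.109 ]
weight_mid top [324. 195.] 0.47 atz [ 0.5846 -0.1807  0.109 ]
   tri [ 0.5808 -0.1833  0.1085]
pan side [308. 185.] 0.96 atz [ 0.5722 -0.1682  0.076 ]
pan top [324. 200.] 0.7 atz [ 0.5734 -0.1824  0.076 ]
   tri [ 0.578  -0.1819  0.0667]
weight side [310. 180.] 0.53 atz [ 0.5878 -0.2031  0.076 ]
weight top [325. 198.] 0.67 atz [ 0.5791 -0.1872  0.076 ]
   tri [ 0.5761 -0.1857  0.0887]
lid_bar side [235. 250.] 0.63 atz [0.3323 0.3856 0.272 ]
latch_post side [217. 256.] 0.89 atz [0.4714 0.3221 0.128 ]
latch_post top [162. 228.] 0.58 atz [0.4739 0.3283 0.128 ]
   tri [0.4713 0.3256 0.1312]
```

View pics/j.png

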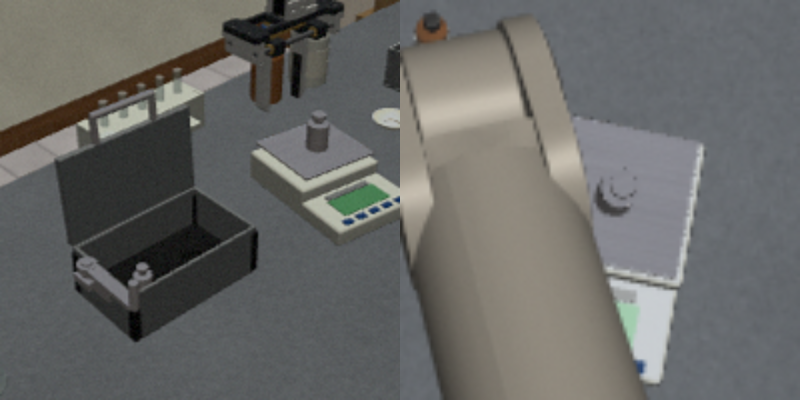

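The side view shows the weight upright mid-pan (about (317,135)), the lid standing open, the lever off, and the small weight still in its well (142,273). Everything is as asked and the robot is clear, so I'll hand in.

```bash
python3 -c "
from h import *
print(manip.finish_job())"
```

```text
the job is handed in; nothing more can be done
None
```

The job is handed in at about 25 s: the latch lever is off the lid, the lid stands open, the larger weight is upright near the middle of the pan, and the smaller weight is still in the case; while I was opening the lid, the tool briefly pulled on its bar with about 42 N, held by the fingers, not the gripper's body.

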